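# Fit the capped strainer top on the shaker, then lift off only its cap

## Robot

A 6-joint arm with a two-finger parallel gripper is mounted at the origin on a cart in front of the work surface, level with it; the furniture and walls round the work are solid. World frame = base frame: x ahead of the robot, y to its left, z up, the work surface at z = 0. Lengths are in m, angles in degrees, forces in N, time in s.
With the tool pointing down it reaches from about 0.4 to 0.825 m from the base axis. Payload 7 kg.
Tool frame: the origin (TCP) lies on the centre line of the jaws, within the pads' length; the fingertips stand 8 mm ahead of it and the grasp point (between the pads) lies 11 mm behind it; z points along the fingers, y is the line along which they close (so a half turn about z gives the same grasp; the last joint's range is limited). The gripper opens to 88 mm and grips with 3 to 60 N. Pads are 19 mm wide; open, the fingers measure 130 mm over their backs; the gripper's body (78 mm by 193 mm) begins 47 mm behind the grasp point.
Start: joints at [-54.597, 20.546, 0.682, 0, -70.136, -16.507], TCP at [0.219, -0.639, 0.235] pointing down, gripper open.
Joint ranges: [-176.03, 176.03], [-82.01, 121.73], [-58.28, 71.71], [-173.87, 95.51], [-174.79, -0.11], [-173.66, 173.66]. Speed limits (degrees/s): [136.94, 136.94, 172.46, 180, 180, 180].

## Interface

Orientations are given as [roll, pitch, yaw] about the fixed x, y, z axes, in that order (R = Rz(yaw) Ry(pitch) Rx(roll)).
In Python, from plant import r gives the robot as it stands.
- The arm moves only by the tool carry_out, never from a script. Its argument "targets" is a list of rows, each a list of 6 numbers: the shift along the tool's x, y, z scaled (see below), then the turn, a rotation vector about the tool's x, y, z scaled (see below). A call has 1 to 5 rows; each row shifts and turns the commanded pose from where the row before left it, along the tool's axes as they then stand; what a row does not reach is not made up. The controller multiplies each number of a shift by 0.5 m and each number of a turn by 60 degrees. A row lasts 1/8 s, in which the tool goes at most 62.5 mm and 10.7 degrees, less where a joint would pass 70% of its speed; a pose out of reach is approached as far as the arm can. A call with a number of a shift or a turn outside -1 to 1 is refused whole. A call with a gripper value outside its range is refused whole. "hand" is the opening, from 0 (shut) to 1 (fully open), set as the call begins (left out, the last holds). The fingers move at their own pace and stop on an object; "squeeze" is the grip in N (left out, the last holds). Time passes only in rows, so rows that do not move let the fingers close. It gives the time, the measured TCP pose, the force, the opening and the grip force at its end, in the units of the state.
- r.get_state(): the state, without advancing time (a new reading comes with each control period).
- r.capture(name): name is "side" or "top" or "wrist"; returns the picture (400x640x3 uint8, red, green, blue); there is no depth.
- r.camera_info(name): a dict with "K" (3x3 intrinsics, pixels), "eye" and "attitude" of the camera in the world. Camera axes: x right, y down, z forward; pixel columns grow to the right and rows downward; lengths in m; the calibration is good to about 2 mm. A picture is of the moment at which its call begins: read the wrist's pose just before it. camera_info takes no time and is no camera call; for the wrist camera it gives the pose at the moment of the call.
- r.close_job(): hands the job in; it is judged then, once.
The state is a dict: "time_s": time; "joints": joint angles; "qd": joint speeds; "joint_torque": joint torques, N m; "tcp_pos": TCP position; "eef_rot": TCP orientation; "contact_force": force on the tool from outside, world axes, zero at the start; "moment": the same for the moment, N m; "gripper_width": finger opening in m; "gripper_force": force on a finger pad.
Only numpy, scipy, OpenCV 4.12 (cv2) and the standard library are available. Lean on these libraries where they do the work, as an engineer would, in place of code of your own. Each camera call takes 0.05 s, during which the arm holds its last target. There are 200 camera calls.

## Task

Lower the strainer top of the cocktail shaker, with its little cap still on, into the mouth of the steel shaker cup and press it fully home, its flange down on the cup's rim all round. Then lift just the cap off, leaving the strainer seated and undisturbed and the shaker standing upright where it is, ready to strain. Finish with the cap still held in the gripper, in the air a good few centimetres above the strainer, and touching neither strainer nor shaker; leave the jug and the lemon alone.

Things in the scene. Friction and masses are not known exactly. Their poses are not given: they have to be found in the camera images.
- shaker: The shaker cup: a plain open beaker of matt warm-grey steel, no handle, standing loose on the worktop, 166 mm high, 74 mm across at the rim and 61 mm at the foot, about 0.45 kg. Origin: centre of its underside, z up. The bore tapers: about 66 mm across 10 mm below the rim, 64 mm 25 mm below it; the rim is at z = 166 mm.
- strainer: The strainer top (inner lid), turned steel, 0.2 kg, starts standing on its plug on the worktop, cap on. Origin: centre of its underside, z up its axis. From below: plug 61 mm across, z 0-20 mm, with a sprung sealing lip round it; flange 77 mm across, z 20-24; upright collar 54 mm across, z 24-42; shoulder narrowing to 44 mm at z 48; perforated neck 33 mm across to z 70, hidden in the cap at first.
- strainer_collar (a point): Centre of the strainer's upright collar (54 mm across, 18 mm high), 33 mm above the strainer's underside: the place to grip the whole top, since the cap is narrower and comes off by itself.
- strainer_flange (a point): Centre of the underside of the strainer's flange, 20 mm above its origin. Seated, this face rests on the cup's rim: the strainer's origin is then 146 mm above the shaker's, on the same axis. The sealing lip (70 mm across when free, 9 mm above the underside) makes it a push fit: it must be pushed home with 10 to 15 N (about 7 N pulls it out); set down without a push it stands some 8 mm proud.
- cap: The cap (outer lid): a small plain steel thimble, closed on top, 43 mm across (44 mm at the bead on its lower edge), 28 mm high, 45 g, slipped over the strainer's neck down to its shoulder. Origin: centre of its open lower edge, z up. Bore 36 mm across, 24 mm deep. A light spring ring on the neck holds it: about 2 N straight up takes it off; it is free after 22 mm of lift.
- strainer_seat (a point): The point on the strainer's axis, 48 mm above its underside, where the centre of the cap's lower edge rests while the cap is on.
- jug: Bystander: small cream stoneware jug with a handle, 85 mm high, 67 x 103 mm over the handle. Origin: middle of its underside.
- lemon: Bystander: a lemon, 71 x 53 x 51 mm, lying on the worktop. Origin: middle of its underside.
Mind the look-alikes: they are no part of the job. What is shaped like the strainer but blue, green or pink is not meant.

How it is judged (in metres and radians):
On the way, in this order (a step that is already met when the one before it is completed fails the run):
1. the strainer top, with its cap still on, is pressed home in the shaker's mouth (z of strainer in the frame of shaker between 0.143 and 0.1485 m and horizontal distance between strainer and shaker below 0.012 m and angle between the z axis of strainer and the z axis of shaker, either way round below 0.06 rad and angle between shaker's own z axis and vertical below 0.06 rad and distance between cap and strainer_seat below 0.005 m), for 0.3 s.
2. the cap alone is lifted off the neck while the strainer stays seated (z of strainer in the frame of shaker between 0.143 and 0.1485 m and horizontal distance between strainer and shaker below 0.012 m and angle between the z axis of strainer and the z axis of shaker, either way round below 0.06 rad and angle between shaker's own z axis and vertical below 0.06 rad and z of cap in the frame of strainer_seat above 0.024 m and contact force between the fingers and cap above 1 N), for 0.2 s.
At the end, for the whole second after the job is handed in: Strainer seated (origin 143 to 148.5 mm above the shaker's, within 12 mm of its axis, 0.06 rad); shaker at rest on the worktop, upright within 0.06 rad; cap gripped (over 1 N), still, 30 mm or more above its seat; neither cap nor robot touches strainer or shaker (z of strainer in the frame of shaker between 0.143 and 0.1485 m and horizontal distance between strainer and shaker below 0.012 m and angle between the z axis of strainer and the z axis of shaker, either way round below 0.06 rad and angle between shaker's own z axis and vertical below 0.06 rad and linear speed of each of shaker, strainer below 0.02 m/s and height (world z) of shaker below 0.006 m and z of cap in the frame of strainer_seat above 0.03 m and contact force between the fingers and cap above 1 N and linear speed of cap below 0.03 m/s and contact force between each of cap, the arm, the fingers and strainer below 0.2 N and contact force between each of cap, the arm, the fingers and shaker below 0.2 N); the arm keeps its last pose, push and grip.
It fails at once if the cap comes up off its seat (over 6 mm) while the strainer is not seated in the shaker, or lifts the strainer out of its seat (over 4 mm) (distance between cap and strainer_seat above 0.006 m and (z of strainer in the frame of shaker above 0.15 m or z of strainer in the frame of shaker below 0.14 m or horizontal distance between strainer and shaker above 0.02 m)).
It fails at once if the shaker is tipped (over 0.25 rad) or pushed away (over 40 mm) (angle between shaker's own z axis and vertical above 0.25 rad or distance of shaker from where it was at the start of the episode above 0.04 m).
It fails at once if the strainer top is tipped over (over 0.6 rad) (angle between strainer's own z axis and vertical above 0.6 rad).
It fails at once if the strainer top is dropped or flung (over 0.4 m/s while not held) (linear speed of strainer above 0.4 m/s and contact force between the fingers and strainer below 0.05 N and contact force between the fingers and cap below 0.05 N).
It fails at once if the jug or the lemon is moved over 25 mm (distance of any of jug, lemon from where it was at the start of the episode above 0.025 m).
It also fails if it takes over 51 s, if anything falls off the work surface, if the arm or the gripper's body presses on something with over 40 N, if the wrist force passes 120 N, or if a joint passes its speed limit or range.

## Working session

There is one attempt and no reset: what is moved stays moved. The work goes in short steps, Python scripts to look and compute and a tool call to move; the robot and the scene stay as the last step left them, time stands still between calls to the robot, and variables do not carry over. Pictures are saved under pics/ and viewed, at most 10 in all, crops included, and the job is handed in when it is done.

Besides the shell and the picture viewer there is one more tool, called by a JSON object that holds its "method" and its "body", one argument or row to a line. carry_out: Moves the arm, as the interface text tells. Its arguments: {"type":"object","properties":{"targets":{"type":"array","items":{"type":"array","items":{"type":"number","minimum":-1,"maximum":1}}},"hand":{"type":"number"},"squeeze":{"type":"number"}},"required":["targets"]}

```bash
ls; mkdir -p pics; python3 - <<'E'
from plant import r
import cv2,numpy as np
np.set_printoptions(precision=4,suppress=True)
print(r.get_state())
ims=[]
for n in ("side","top"):
    im=r.capture(n); cv2.imwrite(f"pics/{n}0.png",im[...,::-1]); c=r.camera_info(n); print(n,c)
E
```

```text
pics
{'time_s': 0.0, 'joints': array([-54.5983,  20.5919,   0.6348,  -0.0201, -70.1348, -16.5039]), 'qd': array([-0.0552, -0.0226,  0.0716,  0.0089,  0.0091, -0.0381]), 'joint_torque': array([ -0.0009, -58.2716,  29.3052,   6.9975,   0.0069,  -0.0001]), 'tcp_pos': array([ 0.2184, -0.6382,  0.2336]), 'eef_rot': array([ 179.9065,   -0.008 , -161.1091]), 'contact_force': array([-0.1604,  0.7157, -0.3015]), 'moment': array([ 0.0282,  0.0182, -0.0163]), 'gripper_force': 0.0, 'gripper_width': 0.08764322399269726}
side {'K': array([[441.8038,   0.    , 316.2685],
       [  0.    , 441.8038, 198.454 ],
       [  0.    ,   0.    ,   1.    ]]), 'eye': array([ 0.0602, -0.9402,  0.3745]), 'attitude': array([-111.9472,   -0.0826,  -28.1409])}
top {'K': array([[378.1224,   0.    , 323.4296],
       [  0.    , 378.1224, 204.9405],
       [  0.    ,   0.    ,   1.    ]]), 'eye': array([ 0.3441, -0.2346,  0.9348]), 'attitude': array([-174.6399,   -0.289 ,  -88.5005])}
```

View pics/side0.png

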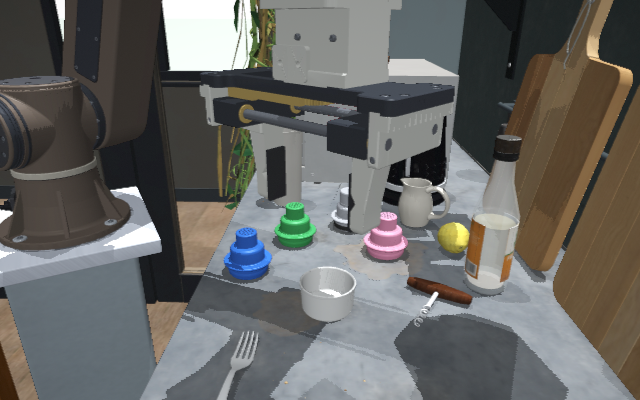

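View pics/top0.png

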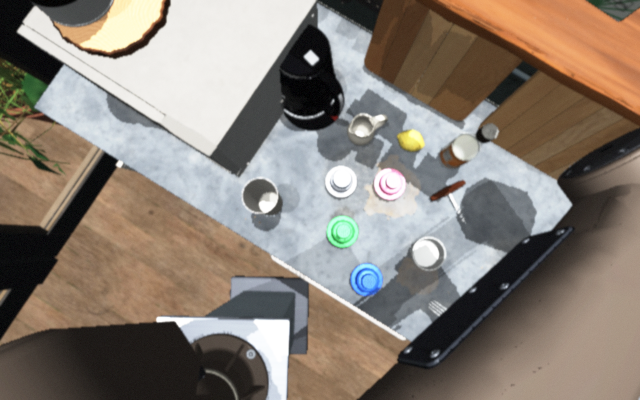

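Candidates for the strainer in the top view are steel (341,181), pink (390,184), green (342,231) and blue (366,280). I choose the steel one. For the cup, the tall grey beaker is at (261,195) and a low grey bowl, a look-alike, is at (429,253). I choose the beaker. The jug is at (362,128) and the lemon at (410,140).

```bash
cat > h.py <<'E'
from plant import r
import cv2,numpy as np
from scipy.spatial.transform import Rotation as R
np.set_printoptions(precision=4,suppress=True)
def cam(n):
    c=r.camera_info(n); return c["K"],np.array(c["eye"]),R.from_euler("xyz",c["attitude"],degrees=True).as_matrix()
def ray(c,uv):
    d=c[2]@np.linalg.inv(c[0])@np.array([uv[0],uv[1],1.]); return d/np.linalg.norm(d)
def plane(c,uv,z):
    d=ray(c,uv); return c[1]+d*(z-c[1][2])/d[2]
def proj(c,p):
    q=c[0]@c[2].T@(np.asarray(p)-c[1]); return q[:2]/q[2]
def cross(obs):  # least-squares meeting point of rays [(cam,uv),...], and rms miss
    A=np.zeros((3,3));b=np.zeros(3);L=[]
    for c,uv in obs:
        d=ray(c,uv);P=np.eye(3)-np.outer(d,d);A+=P;b+=P@c[1];L.append((P,c[1]))
    x=np.linalg.solve(A,b); return x,[float(np.linalg.norm(P@(x-e))) for P,e in L]
E
python3 - <<'E'
from h import *
c=cam("top")
for n,uv,z in [("strainer cap",(341,180),.07),("pink",(390,184),.024),("green",(342,231),.024),("shaker rim",(261,193),.166),("jug",(362,128),.05),("lemon",(410,140),.03),("kettle",(310,90),.1),("box corner",(235,175),.0),("bowl",(429,253),.05)]:
    p=plane(c,uv,z); print(n,p,np.hypot(*p[:2]))
im=cv2.imread("pics/top0.png")
a=cv2.resize(im[140:240,220:420],None,fx=4,fy=4,interpolation=cv2.INTER_CUBIC)
cv2.imwrite("pics/crop1.png",a)
E
```

```text
strainer cap [ 0.4843 -0.2759  0.07  ] 0.5573601950737488
pink [ 0.4851 -0.3976  0.024 ] 0.6272289946321146
green [ 0.3679 -0.2833  0.024 ] 0.46429344054202853
shaker rim [ 0.4374 -0.1082  0.166 ] 0.45058910111853073
jug [ 0.6148 -0.3245  0.05  ] 0.6951879725407233
lemon [ 0.5941 -0.4444  0.03  ] 0.7419669726288557
kettle [ 0.685  -0.1992  0.1   ] 0.7133992852159368
box corner [ 0.5011 -0.0142  0.    ] 0.5012819949289099
bowl [ 0.3215 -0.4853  0.05  ] 0.5821104396091841
```

View pics/crop1.png

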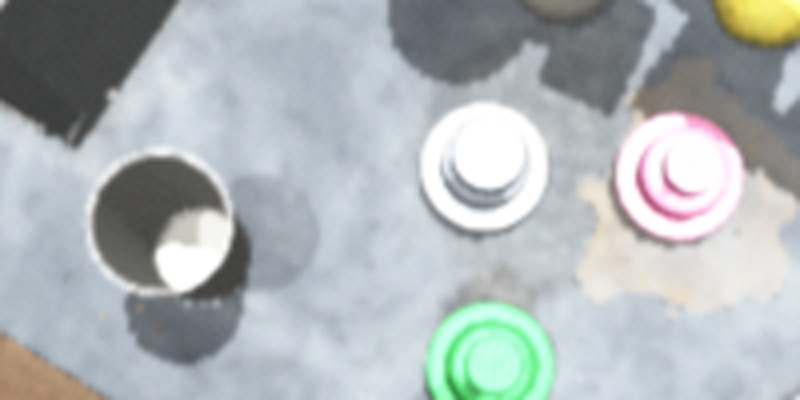

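The close crop shows the beaker's rim ellipse centred near (260.2,195.2), and the uncoloured steel top at about (341,182) with its cap at (342,180). The steel top is neither pink nor green, so the choice stands. Next I move the arm above them so the side and wrist cameras have a clear view.

{"method": "carry_out", "body": {
  "targets": [
    [-0.07,0.06,-0.02,0,0,0],
    [-0.07,0.06,-0.02,0,0,0],
    [-0.07,0.06,-0.02,0,0,0],
    [-0.07,0.06,-0.02,0,0,0],
    [-0.07,0.06,-0.02,0,0,0]
  ],
  "hand": 1
}}

```text
time_s: 0.72
tcp_pos: [0.336, -0.4385, 0.2845]
eef_rot: [180.0, -0.0, -161.1]
contact_force: [0.3, 0.6, 0.2]
gripper_width: 0.0877
gripper_force: 0.0
```

{"method": "carry_out", "body": {
  "targets": [
    [-0.07,0.06,-0.02,0,0,0],
    [-0.07,0.06,-0.02,0,0,0],
    [-0.07,0.06,-0.02,0,0,0],
    [-0.05,0.04,-0.02,0,0,0],
    [0,0,0,0,0,0]
  ]
}}

```text
time_s: 1.35
tcp_pos: [0.4241, -0.2924, 0.3252]
eef_rot: [-180.0, 0.1, -160.9]
contact_force: [0.4, -0.1, -0.0]
gripper_width: 0.0878
gripper_force: 0.0
```

```bash
python3 - <<'E'
from h import *
import pickle
s=r.get_state(); print(s["time_s"],s["tcp_pos"],s["eef_rot"],s["contact_force"])
C={}
for n in ("side","wrist"):
    c=cam(n); im=r.capture(n); C[n]=c; cv2.imwrite(f"pics/{n}1.png",im[...,::-1])
print(C["wrist"][1]-s["tcp_pos"]); pickle.dump(C,open("c1.pkl","wb"))
E
```

```text
1.35 [ 0.4241 -0.2924  0.3252] [-179.967     0.064  -160.9398] [ 0.4376 -0.0972 -0.0384]
[-0.073  -0.0261  0.1504]
```

View pics/side1.png

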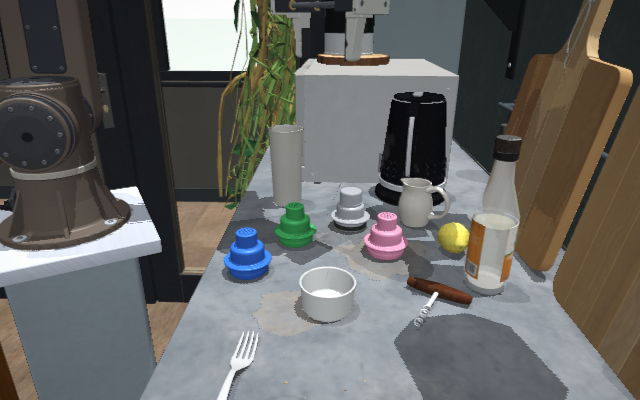

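View pics/wrist1.png

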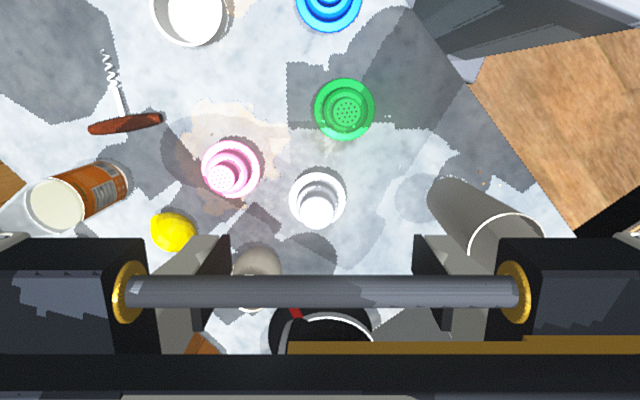

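The side view shows the beaker with its rim at about (286,128) and foot at (287,205), and the steel top with its cap top at about (350,190) and flange at about (350,222). The wrist view shows the steel top with a closed cap at about (318,203), while pink (222,178) and green (346,112) show open perforated necks. The rim of the beaker is at (508,240), partly behind the gripper. Next I fit contours.

```bash
python3 - <<'E'
from h import *
def comp(f,box,cond,hull=True,seed=None):
    im=cv2.imread(f)[box[1]:box[3],box[0]:box[2]]; 
    im=cv2.resize(im,None,fx=4,fy=4,interpolation=cv2.INTER_CUBIC)
    m=cond(im.astype(int)).astype(np.uint8)*255
    cs,_=cv2.findContours(m,cv2.RETR_EXTERNAL,cv2.CHAIN_APPROX_NONE)
    c=max(cs,key=cv2.contourArea); h=cv2.convexHull(c)
    e=cv2.fitEllipse(h); o=np.array(box[:2])
    cv2.drawContours(im,[h],-1,(0,0,255),1)
    cc=(np.array(e[0])-1.5)/4+o
    x,y,w,hh=cv2.boundingRect(h)
    print(f,"ell",cc,np.array(e[1])/4,"bbox",np.array([x,y,x+w,y+hh])/4+np.tile(o,2))
    return cv2.resize(im,(390,290))
g=lambda t:(lambda i:i.min(2)>t)
t=[comp("pics/top0.png",(320,158,364,204),g(215)),
comp("pics/top0.png",(238,170,284,220),lambda i:(i.max(2)<150)),
comp("pics/wrist1.png",(280,160,356,236),g(225)),
comp("pics/side1.png",(326,180,374,236),lambda i:(i[...,0]-i[...,2]<6)&(i.min(2)>150))]
cv2.imwrite("pics/mont1.png",np.vstack([np.hstack(t[:2]),np.hstack(t[2:])]))
E
```

```text
pics/top0.png ell [340.7372 180.8712] [31.7093 32.0326] bbox [325.25 165.5  357.   197.25]
pics/top0.png ell [259.1846 194.9619] [32.3258 33.1245] bbox [243.25 179.25 276.   211.75]
pics/wrist1.png ell [316.516  200.1341] [56.551  57.5756] bbox [287.75 172.5  346.25 229.75]
pics/side1.png ell [367.0763 235.3235] [3.5325 6.3659] bbox [365.5 233.  370.  236. ]
```

View pics/mont1.png

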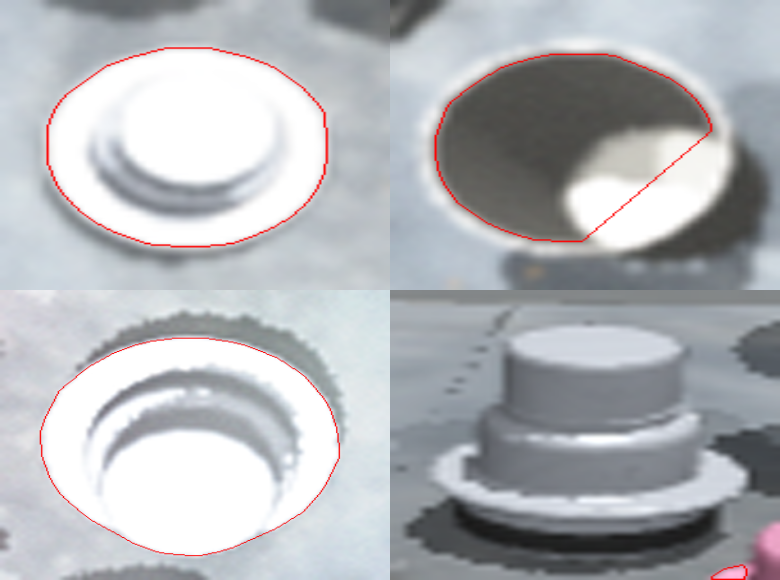

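The montage shows:
- **Top view:** the flange ellipse is clean at (340.7,180.9). The outer rim of the beaker spans x 241.8–278.6 and y 176.9–213.6, centre (260.2,195.3).
- **Wrist view:** the flange is centred at about (317,201).
- **Side view:** the flange is at (350.3,216) and the cap top at (351.2,191.0).

I still need the beaker's rim in the side view.

```bash
python3 - <<'E'
from h import *
im=cv2.imread("pics/side1.png")[116:216,262:312]
cv2.imwrite("pics/crop2.png",cv2.resize(im,None,fx=6,fy=6,interpolation=cv2.INTER_NEAREST))
import pickle
C=pickle.load(open("c1.pkl","rb")); t=cam("top"); s=C["side"]; w=C["wrist"]
print("flange",cross([(t,(340.74,180.87)),(s,(350.3,216.)),(w,(317,201.1))]))
print("flange t+s",cross([(t,(340.74,180.87)),(s,(350.3,216.))]))
print("captop",cross([(t,(342.1,180)),(s,(351.2,191.))]))
for z in (.024,): print(plane(t,(340.74,180.87),z),plane(w,(317,201.1),z),plane(s,(350.3,216),z))
rim=plane(t,(260.2,195.3),.166);print("rim",rim,proj(s,rim),proj(s,rim-[0,0,.166]))
# box corner height
b=plane(t,(236,176),0); 
for z in (.1,.2,.25,.3): print(z,proj(t,b+[0,0,z]))
E
```

```text
flange (array([ 0.4904, -0.2773,  0.0204]), [0.0005635401690069958, 0.00026005386061817096, 0.000649783047363277])
flange t+s (array([ 0.4902, -0.2778,  0.0206]), [0.0001388679611886923, 0.0001388679611887861])
captop (array([ 0.4861, -0.2796,  0.0738]), [0.002735765878145557, 0.00273576587814557])
[ 0.4896 -0.2776  0.024 ] [ 0.4895 -0.2769  0.024 ] [ 0.4862 -0.2842  0.024 ]
rim [ 0.4326 -0.1068  0.166 ] [285.1571 128.0518] [287.0104 201.5868]
0.1 [225.9245 168.4101]
0.2 [213.1577 158.7928]
0.25 [205.4039 152.9518]
0.3 [196.4549 146.2105]
```

View pics/crop2.png

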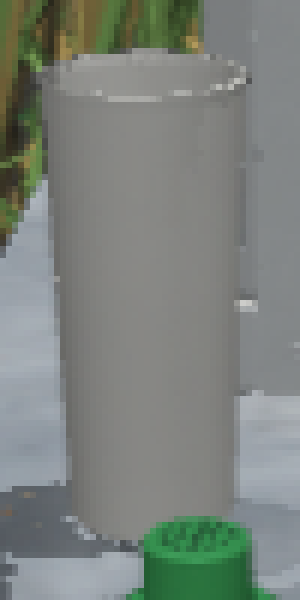

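The beaker's rim in the side view is centred at about (285.9,128.0). The top-view ray at z=0.166 predicts (285.2,128.05), so the rim height is confirmed. The flange triangulates to z≈0.021 and the cap top to 0.074, both plausible. That gives the strainer at (0.4897,-0.2774) and the shaker at (0.4332,-0.107). The fingertips must stay above the flange (z 24 mm), so I grip with the TCP at about 34 mm.

{"method": "carry_out", "body": {
  "targets": [
    [-0.027,-0.003,0.086,0,0,0],
    [-0.027,-0.003,0.086,0,0,0],
    [-0.027,-0.003,0.086,0,0,0],
    [-0.027,-0.003,0.086,0,0,0],
    [-0.027,-0.003,0.086,0,0,0]
  ]
}}

```text
time_s: 2.08
tcp_pos: [0.4886, -0.28, 0.1077]
eef_rot: [180.0, -0.0, -161.2]
contact_force: [0.4, -0.4, -1.3]
gripper_width: 0.0875
gripper_force: 0.0
```

{"method": "carry_out", "body": {
  "targets": [
    [0,0,0,0,0,0],
    [0,0,0,0,0,0]
  ]
}}

```text
time_s: 2.33
tcp_pos: [0.489, -0.28, 0.1103]
eef_rot: [-180.0, -0.0, -161.1]
contact_force: [-0.4, -0.9, 0.7]
gripper_width: 0.0878
gripper_force: 0.0
```

```bash
cat >> h.py <<'E'
def go(t):  # shift to world point t, in move units
    s=r.get_state(); M=R.from_euler("xyz",s["eef_rot"],degrees=True).as_matrix()
    print("t",s["time_s"],"tcp",s["tcp_pos"],"rpy",s["eef_rot"],"F",s["contact_force"],"units",M.T@(np.array(t)-s["tcp_pos"])/.5)
E
python3 - <<'E'
from h import *
im=r.capture("wrist"); cv2.imwrite("pics/wrist2.png",im[...,::-1])
go([.4897,-.2774,.0345])
E
```

```text
t 2.375 tcp [ 0.4895 -0.2799  0.111 ] rpy [-179.9322    0.0737 -161.1338] F [ 0.466  -0.6968  0.4229] units [-0.0018  0.0049  0.1531]
```

View pics/wrist2.png

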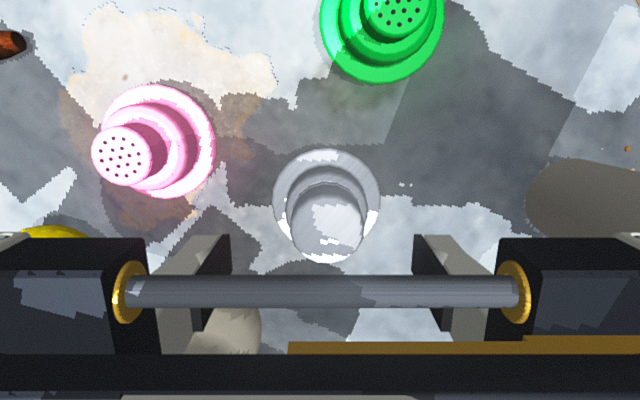

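The wrist view shows the capped steel top at (326,203), cap at (327,228), between the open jaws (x 230–414), and the neighbouring tops are clear. I descend and grip.

{"method": "carry_out", "body": {
  "targets": [
    [-0.001,0.003,0.05,0,0,0],
    [0,0.002,0.05,0,0,0],
    [0,0,0.035,0,0,0],
    [0,0,0.018,0,0,0],
    [0,0,0,0,0,0]
  ]
}}

```text
time_s: 3.0
tcp_pos: [0.4891, -0.2768, 0.0338]
eef_rot: [-180.0, 0.0, -161.1]
contact_force: [0.1, -0.2, -0.4]
gripper_width: 0.0874
gripper_force: 0.0
```

{"method": "carry_out", "body": {
  "targets": [
    [0,0,0,0,0,0],
    [0,0,0,0,0,0],
    [0,0,0,0,0,0],
    [0,0,0,0,0,0],
    [0,0,0,0,0,0]
  ],
  "hand": 0.5,
  "squeeze": 50
}}

```text
time_s: 3.62
tcp_pos: [0.489, -0.2766, 0.0333]
eef_rot: [-180.0, 0.0, -161.1]
contact_force: [-1.3, 1.1, 1.9]
gripper_width: 0.0527
gripper_force: 50.0
```

{"method": "carry_out", "body": {
  "targets": [
    [0,0,-0.03,0,0,0],
    [0,0,-0.08,0,0,0],
    [0,0,-0.1,0,0,0],
    [0,0,-0.1,0,0,0],
    [0,0,-0.1,0,0,0]
  ],
  "hand": 0.4
}}

```text
time_s: 4.25
tcp_pos: [0.4882, -0.2764, 0.2405]
eef_rot: [180.0, 0.0, -161.1]
contact_force: [0.8, 0.1, -2.0]
gripper_width: 0.0532
gripper_force: 50.0
```

{"method": "carry_out", "body": {
  "targets": [
    [0,0,-0.03,0,0,0],
    [0,0,0,0,0,0]
  ]
}}

```text
time_s: 4.5
tcp_pos: [0.4889, -0.2764, 0.2539]
eef_rot: [-180.0, 0.1, -161.1]
contact_force: [-0.2, 0.1, -3.2]
gripper_width: 0.0533
gripper_force: 50.0
```

```bash
python3 - <<'E'
from h import *
import pickle
im=r.capture("side"); cv2.imwrite("pics/side2.png",im[...,::-1])
im=r.capture("top"); cv2.imwrite("pics/top2.png",im[...,::-1])
a=cv2.resize(cv2.imread("pics/side2.png")[20:220,255:385],None,fx=3,fy=3)
b=cv2.resize(cv2.imread("pics/top2.png")[140:260,220:350],None,fx=3,fy=3)
o=np.zeros((600,790,3),np.uint8);o[:600,:390]=a;o[:360,395:785]=b
cv2.imwrite("pics/mont2.png",o)
go([.4332,-.107,.245])
E
```

```text
t 4.6 tcp [ 0.4879 -0.2761  0.2514] rpy [ 179.887    -0.1059 -161.1223] F [ 0.2752 -0.8016 -2.9391] units [-0.0059  0.3553  0.0135]
```

View pics/mont2.png

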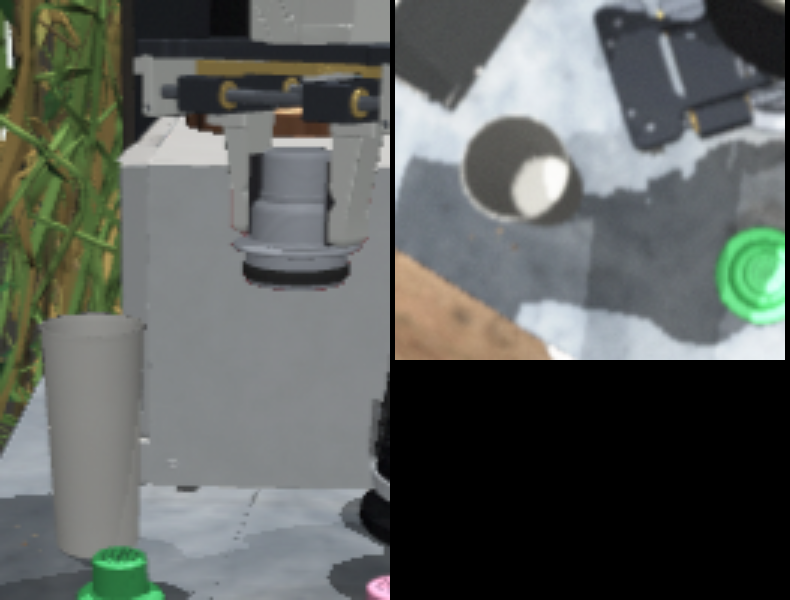

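The side crop shows the top held upright with its cap on, the flange clear of the fingertips and the lip ring intact, and the top well above the beaker. I move over the cup.

{"method": "carry_out", "body": {
  "targets": [
    [-0.001,0.06,0,0,0,0],
    [-0.001,0.085,0,0,0,0],
    [-0.001,0.085,0,0,0,0],
    [-0.002,0.075,0.003,0,0,0],
    [-0.001,0.05,0.003,0,0,0]
  ]
}}

```text
time_s: 5.22
tcp_pos: [0.4327, -0.1064, 0.2482]
eef_rot: [179.9, -0.2, -161.1]
contact_force: [0.6, -1.0, -2.5]
gripper_width: 0.053
gripper_force: 50.0
```

{"method": "carry_out", "body": {
  "targets": [
    [0,0,0.04,0,0,0],
    [0,0,0,0,0,0],
    [0,0,0,0,0,0]
  ]
}}

```text
time_s: 5.6
tcp_pos: [0.4341, -0.1079, 0.2297]
eef_rot: [-180.0, -0.1, -161.1]
contact_force: [-0.0, -0.2, -1.6]
gripper_width: 0.053
gripper_force: 50.0
```

```bash
python3 - <<'E'
from h import *
P=[r.get_state()["tcp_pos"]]
ims=r.capture("side"); P.append(r.get_state()["tcp_pos"]); imt=r.capture("top"); P.append(r.get_state()["tcp_pos"])
go([.4332,-.107,.225])
p=np.mean(P,0); print(p)
s=cam("side"); ax=p.copy(); ax[2]-=.0115; print("flange pred px",proj(s,ax),"rim pred",proj(s,[.4332,-.107,.166]))
cv2.imwrite("pics/side3.png",ims[...,::-1])
b=cv2.resize(ims[80:215,240:330,::-1],None,fx=4.4,fy=4.4,interpolation=cv2.INTER_CUBIC)
c=cv2.resize(imt[150:250,220:320,::-1],None,fx=3.9,fy=3.9,interpolation=cv2.INTER_CUBIC)
o=np.zeros((600,790,3),np.uint8);o[:b.shape[0],:b.shape[1]]=b;o[:390,400:790]=c
cv2.imwrite("pics/mont3.png",o)
E
```

```text
t 5.7 tcp [ 0.4345 -0.1079  0.2302] rpy [-179.9933   -0.0113 -161.1348] F [-0.2949  0.0102 -2.9014] units [0.0018 0.0026 0.0104]
[ 0.4343 -0.1079  0.23  ]
flange pred px [285.5106 102.7164] rim pred [285.4507 128.0405]
```

View pics/mont3.png

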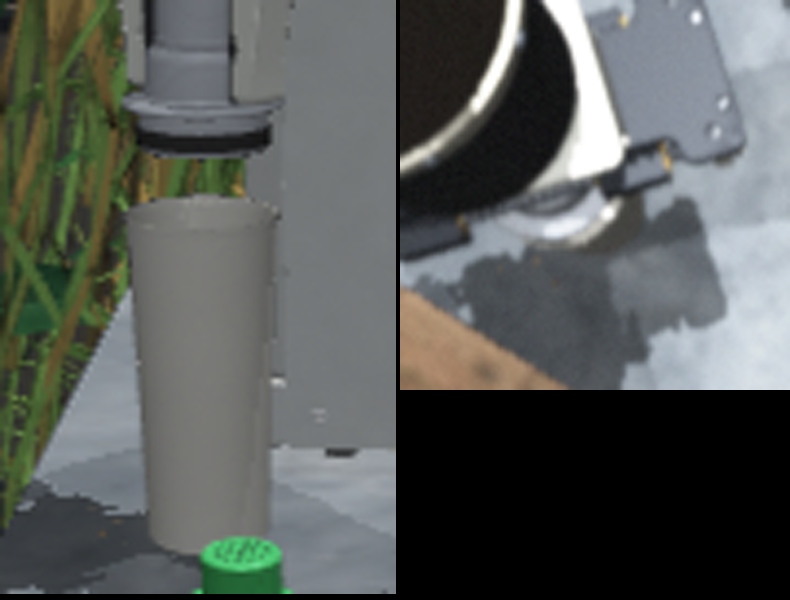

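The side crop shows the flange (x 124–284) and the rim (x 128–280) of the crop sharing the same centre, 204. The top is aligned above the mouth. I lower to just above the lip contact, then press in small steps.

{"method": "carry_out", "body": {
  "targets": [
    [0.001,0.001,0.02,0,0,0],
    [0.001,0.001,0.025,0,0,0],
    [0,0,0.025,0,0,0],
    [0,0,0.01,0,0,0],
    [0,0,0,0,0,0]
  ]
}}

```text
time_s: 6.32
tcp_pos: [0.4328, -0.107, 0.1896]
eef_rot: [180.0, -0.0, -161.1]
contact_force: [0.5, 0.1, -2.3]
gripper_width: 0.053
gripper_force: 50.0
```

{"method": "carry_out", "body": {
  "targets": [
    [0,0,0.004,0,0,0],
    [0,0,0.004,0,0,0],
    [0,0,0.004,0,0,0],
    [0,0,0,0,0,0],
    [0,0,0,0,0,0]
  ]
}}

```text
time_s: 6.95
tcp_pos: [0.4335, -0.107, 0.1846]
eef_rot: [-180.0, 0.1, -161.1]
contact_force: [0.8, 1.8, 4.0]
gripper_width: 0.0532
gripper_force: 50.0
```

{"method": "carry_out", "body": {
  "targets": [
    [0,0,0.004,0,0,0],
    [0,0,0.003,0,0,0],
    [0,0,0.003,0,0,0],
    [0,0,0,0,0,0],
    [0,0,0,0,0,0]
  ]
}}

```text
time_s: 7.58
tcp_pos: [0.4334, -0.1065, 0.1794]
eef_rot: [180.0, 0.1, -161.1]
contact_force: [-1.3, 3.2, 5.5]
gripper_width: 0.0532
gripper_force: 50.0
```

{"method": "carry_out", "body": {
  "targets": [
    [0,0,0.002,0,0,0],
    [0,0,0.002,0,0,0],
    [0,0,0,0,0,0],
    [0,0,0,0,0,0]
  ]
}}

```text
time_s: 8.07
tcp_pos: [0.4346, -0.1064, 0.1792]
eef_rot: [-180.0, 0.2, -161.1]
contact_force: [-2.5, 5.7, 19.7]
gripper_width: 0.0528
gripper_force: 50.0
```

The force climbs to 20 N with no further travel at z=0.1792, which puts the strainer's origin at about 0.146. The flange is on the rim. One small extra push, hold, ease the load, then release.

{"method": "carry_out", "body": {
  "targets": [
    [0,0,0.002,0,0,0],
    [0,0,0,0,0,0],
    [0,0,0,0,0,0],
    [0,0,0,0,0,0],
    [0,0,0,0,0,0]
  ]
}}

```text
time_s: 8.7
tcp_pos: [0.4353, -0.1064, 0.1792]
eef_rot: [-179.9, 0.3, -161.0]
contact_force: [-5.4, 7.7, 26.0]
gripper_width: 0.0529
gripper_force: 50.1
```

{"method": "carry_out", "body": {
  "targets": [
    [0,0,-0.004,0,0,0],
    [0,0,0,0,0,0],
    [0,0,0,0,0,0]
  ]
}}

```text
time_s: 9.07
tcp_pos: [0.434, -0.1064, 0.1793]
eef_rot: [180.0, 0.2, -161.1]
contact_force: [-2.4, 4.4, 12.8]
gripper_width: 0.053
gripper_force: 50.0
```

{"method": "carry_out", "body": {
  "targets": [
    [0,0,0,0,0,0],
    [0,0,0,0,0,0],
    [0,0,0,0,0,0],
    [0,0,0,0,0,0],
    [0,0,0,0,0,0]
  ],
  "hand": 0.9
}}

```text
time_s: 9.7
tcp_pos: [0.4328, -0.1071, 0.1779]
eef_rot: [180.0, -0.0, -161.1]
contact_force: [0.7, -0.2, 1.9]
gripper_width: 0.0789
gripper_force: 0.7
```

{"method": "carry_out", "body": {
  "targets": [
    [0,0,-0.02,0,0,0],
    [0,0,-0.03,0,0,0],
    [0,0,-0.006,0,0,0],
    [0,0,0,0,0,0],
    [0,0,0,0,0,0]
  ]
}}

```text
time_s: 10.32
tcp_pos: [0.4327, -0.107, 0.2058]
eef_rot: [180.0, -0.0, -161.1]
contact_force: [0.4, 0.5, 1.0]
gripper_width: 0.0787
gripper_force: 0.0
```

```bash
python3 - <<'E'
from h import *
im=r.capture("side")[...,::-1]; cv2.imwrite("pics/side4.png",im)
old=cv2.imread("pics/side3.png")
go([.4332,-.107,.208])
s=cam("side")
for n,z in (("rim",.166),("flange",.168),("collar top",.188),("captop",.222),("foot",0)): print(n,proj(s,[.4335,-.107,z]))
# shaker body edges, before and after, on rows below the rim
for y in (150,165,180,190):
    for nm,i in (("old",old),("new",im)):
        g=cv2.GaussianBlur(i,(1,3),0).astype(int).mean(2)[y,260:312]; d=np.abs(np.diff(g)); print(y,nm,260+np.argsort(d)[-4:],end=" ")
    print()
print(im[86:136,[275,286,297]].mean(2).astype(int).T)
E
```

```text
t 10.375 tcp [ 0.4327 -0.107   0.2057] rpy [ 179.9856   -0.0364 -161.1076] F [ 0.2024 -0.1992 -0.203 ] units [-0.001  -0.0003 -0.0046]
rim [285.5817 128.0253]
flange [285.5582 127.0792]
collar top [285.3211 117.5331]
captop [284.909  100.9415]
foot [287.4079 201.5446]
150 old [263 265 266 269] 150 new [263 265 266 270] 
165 old [269 301 271 270] 165 new [300 301 270 271] 
180 old [301 303 272 271] 180 new [301 303 271 272] 
190 old [300 305 301 272] 190 new [303 300 272 301] 
[[ 52  62  39  40  41  39  38  36  37  54  38  36  34  40  42  43  42  45
   45  45  44  45  45  46  62  58  60  69  70 100 109 107  99  95  93  94
   93  94  93  94  95 115 136 143 135  94 109 108 109 109]
 [ 69  71  73  70  71  66  67  68  69  66  63  55  60  97 103 106 107 128
  121 111 111 111 110 110 109 110 110 110 116 106 105 132 135 124 112 112
  112 112 111 111 111 111 127 111 113 122  93 116 116 118]
 [119 121 120 120 120 121 120 121 121 120 120 121 120 121 121 120  89  67
   56  69  92 121 121 121 121 121 121 121 116  78  60 103  95  89  89  88
   88  87  86  85  85 108 106 111 117  84 104 104 105 105]]
```

The beaker hasn't moved, and the cap top appears at about row 101 against a predicted 100.9 when seated. The jaws are now round the cap, so I close on it gently.

{"method": "carry_out", "body": {
  "targets": [
    [0,0,-0.004,0,0,0],
    [0,0,0,0,0,0],
    [0,0,0,0,0,0],
    [0,0,0,0,0,0],
    [0,0,0,0,0,0]
  ],
  "hand": 0.3,
  "squeeze": 20
}}

```text
time_s: 11.0
tcp_pos: [0.433, -0.107, 0.208]
eef_rot: [180.0, 0.0, -161.1]
contact_force: [0.5, 0.2, -0.0]
gripper_width: 0.0415
gripper_force: 20.0
```

{"method": "carry_out", "body": {
  "targets": [
    [0,0,0,0,0,0],
    [0,0,0,0,0,0],
    [0,0,0,0,0,0]
  ]
}}

```text
time_s: 11.38
tcp_pos: [0.433, -0.107, 0.208]
eef_rot: [180.0, 0.0, -161.1]
contact_force: [-1.3, 0.3, -0.4]
gripper_width: 0.0413
gripper_force: 20.0
```

{"method": "carry_out", "body": {
  "targets": [
    [0,0,-0.005,0,0,0],
    [0,0,-0.007,0,0,0],
    [0,0,-0.009,0,0,0],
    [0,0,-0.009,0,0,0],
    [0,0,-0.009,0,0,0]
  ]
}}

```text
time_s: 12.0
tcp_pos: [0.4331, -0.107, 0.2281]
eef_rot: [-180.0, 0.0, -161.1]
contact_force: [0.1, -0.1, -0.9]
gripper_width: 0.0414
gripper_force: 20.0
```

{"method": "carry_out", "body": {
  "targets": [
    [0,0,-0.012,0,0,0],
    [0,0,-0.02,0,0,0],
    [0,0,-0.03,0,0,0],
    [0,0,-0.03,0,0,0],
    [0,0,0,0,0,0]
  ]
}}

```text
time_s: 12.62
tcp_pos: [0.4338, -0.107, 0.2752]
eef_rot: [-180.0, 0.2, -161.1]
contact_force: [0.0, 1.0, -0.9]
gripper_width: 0.0414
gripper_force: 20.0
```

{"method": "carry_out", "body": {
  "targets": [
    [0,0,0,0,0,0],
    [0,0,0,0,0,0],
    [0,0,0,0,0,0]
  ]
}}

```text
time_s: 13.0
tcp_pos: [0.4328, -0.1071, 0.2731]
eef_rot: [180.0, -0.0, -161.1]
contact_force: [-0.1, -1.0, -1.1]
gripper_width: 0.0414
gripper_force: 20.0
```

```bash
python3 - <<'E'
from h import *
im=r.capture("side")[...,::-1]; cv2.imwrite("pics/side5.png",im)
old=cv2.imread("pics/side4.png"); go([.433,-.107,.268])
d=cv2.absdiff(im,old).max(2)[60:210,262:312]
print("changed px per row band:",[(60+k,int((d[k:k+5]>25).sum())) for k in range(0,150,5)])
c=cam("side")
for z in (.170,.188,.194,.216,.252,.28): print(z,proj(c,[.4335,-.107,z]))
print(im[60:136,286].mean(1).astype(int))
w=r.capture("wrist"); cv2.imwrite("pics/wrist5.png",w[...,::-1])
E
```

```text
t 13.05 tcp [ 0.4328 -0.107   0.2732] rpy [ 179.9935   -0.0417 -161.1039] F [ 0.1112  0.1021 -0.1688] units [-0.0004 -0.      0.0104]
changed px per row band: [(60, 196), (65, 222), (70, 228), (75, 190), (80, 154), (85, 68), (90, 71), (95, 69), (100, 148), (105, 74), (110, 29), (115, 20), (120, 11), (125, 30), (130, 15), (135, 1), (140, 1), (145, 4), (150, 3), (155, 1), (160, 1), (165, 6), (170, 1), (175, 1), (180, 0), (185, 0), (190, 1), (195, 11), (200, 0), (205, 4)]
0.17 [285.5347 126.1316]
0.188 [285.3211 117.5331]
0.194 [285.2492 114.6388]
0.216 [284.9826 103.9033]
0.252 [284.5356  85.9086]
0.28 [284.1785  71.5323]
[ 59  61  62  63  67  68  65  83 109 125 122 115 113 113 113 113 111 112
 113 112 113 118 108 103  71  71  72  74  76  73  72  68  70  71  72  70
  65  56  61  98  83  57  73 100 101 126 116 112 112 112 111 111 112 114
 114 108 113 136 134 123 114 117 115 115 115 114 115 110 130 105 127 120
 103 120 122 123]
```

The cap is held about 65 mm up with a 20 N grip. Before handing in, I check numerically that the collar and flange did not shift between the two side images.

```bash
python3 - <<'E'
from h import *
a=cv2.imread("pics/side4.png",0);b=cv2.imread("pics/side5.png",0)
T=cv2.resize(a[112:136,264:308],None,fx=4,fy=4,interpolation=cv2.INTER_CUBIC)
S=cv2.resize(b[106:142,258:314],None,fx=4,fy=4,interpolation=cv2.INTER_CUBIC)
m=cv2.matchTemplate(S,T,cv2.TM_CCOEFF_NORMED); _,v,_,l=cv2.minMaxLoc(m); print("shift px",(np.array(l)/4-6),v)
print(b[96:108,274:298:2])
s=r.get_state(); print(s["time_s"],s["gripper_force"],s["gripper_width"],s["qd"])
E
```

```text
shift px [-0.5  0. ] 0.886085569858551
[[ 74  80  74  68  86  81  75  99  92  97  71 112]
 [ 80  71  75  91 105  84  65  82  75 120  85 112]
 [ 76  66  71  70 108 116  71 100  70 130  83 111]
 [ 81  80  64  84  71 106 112 110  66 128  82 112]
 [ 98  81  67  96  79  69  96 126  91 128  79 112]
 [100  81  72  92  82  80  65  94 123 123  79 111]
 [ 83  73  75  94  81  85  83  72  77 101  75 111]
 [ 80  61  70  76  87  72  98 101 100  70  76 111]
 [ 67  60 103  81 100  99 100  93  90  99  75 110]
 [ 63  63 111 126 122 128 125 121 116  87  75 110]
 [ 64  62  94 106 116 122 114 107  98  84  77 109]
 [ 59  55  94 105 111 112 110 106  99  83  77 109]]
13.1 19.98924544081092 0.04121843690081254 [ 0.0688  0.016   0.1114  0.0225 -0.0289  0.0985]
```

The vertical shift is 0 px, and the neck top sits at rows 102–105 as predicted for a seated strainer. I hand in the job.

```bash
python3 -c "
from plant import r
print(r.close_job())"
```

```text
the job is handed in; nothing more can be done
None
```

The strainer top is pressed home in the shaker's mouth, the cap is held about 65 mm above its seat with a 20 N grip, and the job is handed in; the hand-in returned no verdict.

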